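Set up the folding book rest and put a volume on it

ROBOT

A 6-joint arm with a two-finger parallel gripper is mounted at the origin on the work surface; the furniture and walls round the work are solid. World frame = base frame: x ahead of the robot, y to its left, z up, the work surface at z = 0. Lengths are in m, angles in rad, forces in N, time in s.
With the tool pointing down it reaches from about 0.3 to 0.75 m from the base axis. Payload 8.5 kg.
Tool frame: the origin (TCP) lies between the finger pads; the fingertips stand 19 mm ahead of it and the grasp point (between the pads) is the TCP; z points along the fingers, y is the line along which they close (so a half turn about z gives the same grasp; the last joint's range is limited). The gripper opens to 85 mm and grips with 20 to 120 N. Pads are 22 mm wide; open, the fingers measure 114 mm over their backs; the gripper's body (76 mm by 85 mm) begins 54 mm behind the grasp point. The pads swing forward as they close: fully open they stand 13 mm farther back than shut.
Start: joints at [-1.479, 0.381, 1.297, -0, 1.464, -0.215], TCP at [0.166, -0.524, 0.25] pointing down, gripper open.
Joint ranges: [-3.11, 3.11], [-0.89, 2.33], [0.22, 2.48], [-1.42, 4.56], [0.17, 2.85], [-2.88, 2.88]. Speed limits (rad/s): [2.39, 2.39, 3.14, 3.14, 3.14, 3.14].

INTERFACE

Orientations are given as [roll, pitch, yaw] about the fixed x, y, z axes, in that order (R = Rz(yaw) Ry(pitch) Rx(roll)).
In Python, from station import robot, vision, workorder gives the robot as it stands.
- The arm moves only by the tool jog_arm, never from a script. Its argument "moves" is a list that holds one entry, the list of rows, each a list of 6 numbers: the shift along the tool's x, y, z normalised to -1 to 1, where 1 is 0.06 m, then the turn, a rotation vector about the tool's x, y, z normalised to -1 to 1, where 1 is pi rad. In form: [[[tx, ty, tz, wx, wy, wz], ...]]. A call has exactly 10 rows; each row shifts and turns the commanded pose from where the row before left it, along the tool's axes as they then stand; what a row does not reach is not made up. A row lasts 1/8 s, in which the tool goes at most 62.5 mm and 10.7 degrees, less where a joint would pass 70% of its speed; a pose out of reach is approached as far as the arm can. A call with a number of a shift or a turn outside -1 to 1 is refused whole. A call with a gripper value outside its range is refused whole. "hand" is the opening, from 0 (shut) to 1 (fully open), set as the call begins (left out, the last holds). The fingers move at their own pace and stop on an object; the grip force is fixed at half the most. Time passes only in rows, so rows that do not move let the fingers close, or fill a call up. It gives the time, the measured TCP pose, the force, the opening and the grip force at its end, in the units of the state.
- robot.state(): the state, without advancing time (a new reading comes with each control period).
- vision.get_image(name): name is "side" or "top"; returns (picture, depth): 420x560x3 uint8, red, green, blue; 420x560 float32, m along the optical axis (not along the pixel's ray), 0 where there is no reading.
- vision.camera_info(name): a dict with "fovy" (degrees; the focal length in pixels is half the picture's height over the tangent of half this angle, whatever the lens; pixels are square), "cx", "cy" (the principal point, pixels), "xyz" and "rotation" of the camera in the world. Camera axes: x right, y up, looking along -z (the intrinsics and any distortion apply to the point x, -y, -z); pixel columns grow to the right and rows downward; lengths in m; the calibration is good to about 2 mm. A picture is of the moment at which its call begins. camera_info takes no time and is no camera call.
- workorder.finish_job(): hands the job in; it is judged then, once.
The state is a dict: "clock": time; "q": joint angles; "joint_vel": joint speeds; "joint_efforts": joint torques, N m; "tool_pos": TCP position; "tcp_rot": TCP orientation; "force": force on the tool from outside, world axes, zero at the start; "moment": the same for the moment, N m; "opening": finger opening in m; "grasp_force": force on a finger pad.
Only numpy, scipy, OpenCV 4.12 (cv2) and the standard library are available. Lean on these libraries where they do the work, as an engineer would, in place of code of your own. Each camera call takes 0.05 s, during which the arm holds its last target. There are 200 camera calls.

TASK

Get the folding wooden book rest ready for reading. First lift the stapler out of the way of its prop leg and put it flat on the black notebook; then push the prop leg out until it meets its stop, and push the back board over until it leans on the leg. Finally stand the thicker of the two boxed volumes at the left of the desk upright and square on the middle of the ledge, its back against the board, and leave the other volume standing.

Things in the scene. Friction and masses are not known exactly. Their poses are not given: they have to be found in the camera images.
- book_rest: Base of the folding book rest: wooden slab 106 x 190 mm, 16 mm high, fixed to the desk. Origin on the desk under the board's hinge, mid-width; x points to the rest's back, y along its width, z up. It reaches from x = -62 to +44 mm. The leg's upright pin stands at x = 26, y = 0 mm, a brass stop block beside it.
- prop_leg (a joint): Prop leg: framed wooden panel like a small gate, 12 mm thick, 130 mm out from its upright pin, top at z = 140 mm. Value in rad: 0 = folded flat behind the board (pointing to the rest's +y), growing as its free end is pushed away from the board; 1.571 = stop, pointing straight back (+x of the rest). Starts ajar, stays where left, needs about 0.5 N at its end.
- leg_end (a point): Top of the leg's free upright rail (22 mm wide, 12 mm thick, smooth from foot to top), 119 mm from the pin, 141 mm above the desk. Its y points along the leg away from the pin, z up, x the way the leg swings out; the face to push is 6 mm towards -x.
- back_board (a joint): Back board: 196 mm wide, 12 mm thick, 135 mm tall, hinged at its lower edge (axis along the rest's y, 24 mm above the desk), with a ledge at its foot that tilts with it. Value in rad: 0 = upright (start), growing as it leans back; it rests on the leg (at its stop) at 0.436. Slight hinge friction; once well back it tips on by itself. Pressing the ledge with over 5 N can tip it up again.
- board_top (a point): Middle of the upper edge of the board's front face, 131 mm above the ledge. x points through the board to its back, y along its width, z up along the board.
- ledge (a point): Where the ledge's upper surface meets the board's front face, mid-width; axes as at board_top (they lean with the board). The ledge reaches 42 mm to -x, to the inside of a lip that stands 16 mm above it and is 6 mm thick; it is 196 mm wide. A volume well seated has its origin half its thickness to -x of this point and z along this z.
- stapler: Red and black stapler lying upright in the way of the leg, 36 mm wide (x), 155 mm long (y), 48 mm high; its upper arm is 20 mm wide. Origin at the middle of its underside. 0.24 kg; grasp it across its width.
- notebook: Closed black notebook lying flat, fixed: 210 mm (x) by 153 mm (y), surface 12 mm above the desk. Origin at the middle of its underside.
- thick_case: The thicker of the two dark brown boxed volumes that stand upright at the left of the desk, one behind the other (they may have changed places): 137 mm wide (x), 30 mm thick (y), 180 mm tall. Origin at the middle of its underside, z up. 0.17 to 0.27 kg; grasp it across its thickness near the top.
- thin_case: The thinner of the two boxed volumes: 137 mm wide (x), 22 mm thick (y), 184 mm tall; to be left standing. Origin at the middle of its underside.
Not all that is in view belongs to the job. Of the things that look like the stapler, the larger one is meant.

How it is judged:
By the outcome, as a careful person would: the job done as asked, in the order asked, and still so for the second after the job is handed in, with the robot touching nothing.
It also fails if it takes over 72 s, if anything falls off the work surface, if the arm or the gripper's body presses on something with over 40 N, if the wrist force passes 120 N, or if a joint passes its speed limit or range.

## Working session

There is one attempt and no reset: what is moved stays moved. The work goes in short steps, Python scripts to look and compute and a tool call to move; the robot and the scene stay as the last step left them, time stands still between calls to the robot, and variables do not carry over. Pictures are saved under pics/ and viewed, at most 10 in all, crops included, and the job is handed in when it is done.

Besides the shell and the picture viewer there is one more tool, called after "Request:" as name([rows], argument=value, ...), one row to a line, values as JSON. jog_arm: Moves the arm, as the interface text tells. Scaled input: -1 to 1 covers 0.06 m each way for a shift and pi rad each way for a turn. Its arguments: {"type":"object","properties":{"moves":{"type":"array","items":{"type":"array","items":{"type":"array","items":{"type":"number"}}}},"hand":{"type":"number"}},"required":["moves"]}

```bash
mkdir -p pics; ls; python3 - <<'E'
from station import robot, vision, workorder
import cv2,numpy as np
print(robot.state())
for n in("side","top"):
    im,d=vision.get_image(n); np.savez(f"pics/{n}0.npz",im=im,d=d)
    print(n,vision.camera_info(n),(d==0).mean())
    cv2.imwrite(f"pics/{n}0.png",im[...,::-1])
E
```

```text
pics
{'clock': 0.0, 'q': array([-1.47931962e+00,  3.81204587e-01,  1.29825031e+00, -8.71687778e-06,
        1.46359126e+00, -2.15338415e-01]), 'joint_vel': array([ 3.36514010e-04,  7.85391325e-04, -5.33176027e-04, -7.94903537e-04,
        4.98318914e-04, -6.57447800e-05]), 'joint_efforts': array([ 1.59162038e-03, -4.48457623e+01, -2.31277478e+01, -9.15543251e-05,
        4.75447567e-03,  2.42672357e-06]), 'tool_pos': array([ 0.16606453, -0.524058  ,  0.24971067]), 'tcp_rot': array([-3.14017087e+00, -3.02116751e-04,  3.06815844e-01]), 'force': array([ 0.42680263, -0.31882864,  0.73770418]), 'moment': array([ 0.02813106,  0.02051349, -0.01259919]), 'grasp_force': 0.0, 'opening': 0.08498519502921652}
side {'fovy': 51.16641748669636, 'cx': 278.35997143864915, 'cy': 211.889934464402, 'xyz': array([ 0.32951258, -1.10856548,  0.79437923]), 'rotation': array([ 1.0210614 ,  0.02192395, -0.12233865])} 0.11442602040816327
top {'fovy': 46.499434865084886, 'cx': 273.811348171734, 'cy': 216.10848058395555, 'xyz': array([ 0.28535581, -0.01546005,  1.51680852]), 'rotation': array([ 1.15695713e-01,  3.07231272e-04, -1.57464316e+00])} 0.003979591836734694
```

View pics/top0.png

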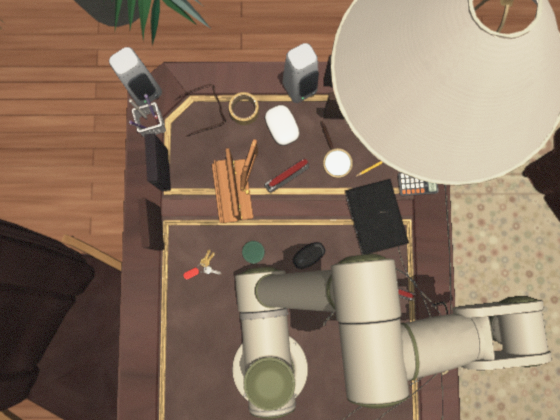

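View pics/side0.png

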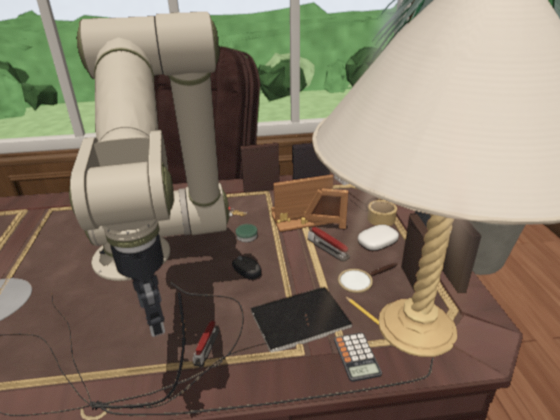

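The top view looks with world +x up and +y left. The book rest is at about (233,185), the large stapler at (288,175), the notebook at (377,215) and the volumes at (157,162) and (151,225). The small red stapler at (405,295) is a decoy. The side view shows the same, with the rest at (310,205). Next I'll measure each object from depth.

```bash
cat > h.py <<'E'
import numpy as np,cv2
from scipy.spatial.transform import Rotation as R
from station import robot, vision, workorder
def grab(n,save=None):
    im,d=vision.get_image(n)
    if save: np.savez(f"pics/{save}.npz",im=im,d=d)
    return im,d
def cloud(n,d):
    c=vision.camera_info(n); f=210/np.tan(np.radians(c["fovy"]/2))
    v,u=np.mgrid[:420,:560]
    p=np.stack([(u-c["cx"])/f*d,-(v-c["cy"])/f*d,-d],-1)
    return p@R.from_euler("xyz",c["rotation"]).as_matrix().T+c["xyz"]
def proj(n,P):
    c=vision.camera_info(n); f=210/np.tan(np.radians(c["fovy"]/2))
    q=(np.atleast_2d(P)-c["xyz"])@R.from_euler("xyz",c["rotation"]).as_matrix()
    return np.stack([c["cx"]+f*q[:,0]/-q[:,2],c["cy"]-f*q[:,1]/-q[:,2]],-1)
E
python3 - <<'E'
from h import *
for n in("top","side"):
    z=np.load(f"pics/{n}0.npz"); P=cloud(n,z["d"])
    m=(z["d"]>0)&(abs(P[...,2])<.006)&(P[...,0]>0.2)&(P[...,0]<.7)&(abs(P[...,1])<.4)
    Q=P[m]; A=np.c_[Q[:,:2],np.ones(len(Q))]; print(n,len(Q),np.linalg.lstsq(A,Q[:,2],rcond=None)[0],Q[:,2].std())
    if n=="top":
        for name,(u0,u1,v0,v1) in dict(rest=(205,262,130,228),stap=(258,315,150,200),note=(340,415,172,262),case1=(138,180,125,195),case2=(130,170,195,255)).items():
            q=P[v0:v1,u0:u1].reshape(-1,3); q=q[q[:,2]>.009]
            print(name,len(q),q.min(0).round(3),q.max(0).round(3), np.histogram(q[:,2],bins=np.arange(0,.22,.01))[0])
im=np.load("pics/top0.npz")["im"]; z=np.load("pics/top0.npz"); P=cloud("top",z["d"])
c=cv2.resize(im[120:270,125:325],None,fx=4,fy=4,interpolation=cv2.INTER_CUBIC)[...,::-1]
cv2.imwrite("pics/topcrop.png",c)
im=np.load("pics/side0.npz")["im"]
cv2.imwrite("pics/sidecrop.png",cv2.resize(im[130:270,230:420],None,fx=4,fy=4,interpolation=cv2.INTER_CUBIC)[...,::-1])
E
```

```text
top 22118 [ 0.00083437 -0.0001735   0.0003351 ] 0.002858081396101551
rest 2450 [ 0.285 -0.015  0.009] [0.736 0.201 1.517] [ 37 624 595 272 166  47  34  31  36  34  24  27  30  92  86 215  80   0
   0   0   0]
stap 480 [ 0.285 -0.141  0.009] [0.67  0.033 1.517] [ 56  89   8  66 227  24   0   0   0   0   0   0   0   0   0   0   0   0
   0   0   0]
note 3504 [ 0.285 -0.455  0.009] [ 0.599 -0.015  1.517] [ 285 2778   59    1    0    0    0    0    0    0    0    0    0    0
    0    0    0    0    0    0    0]
case1 1417 [ 0.285 -0.015  0.009] [0.753 0.411 1.517] [ 38  69  59  63  57  77  60  71  44  38  36  39  41  42  44  38  43 302
 245   0   0]
case2 1111 [ 0.285 -0.015  0.009] [0.528 0.424 1.517] [ 26  60  39  33  30  35  36  39  39  33  47  37  35  40  48  41  43  76
 362   5   0]
side 14512 [0.00410061 0.0003495  0.00086087] 0.0017135980716024544
```

View pics/topcrop.png

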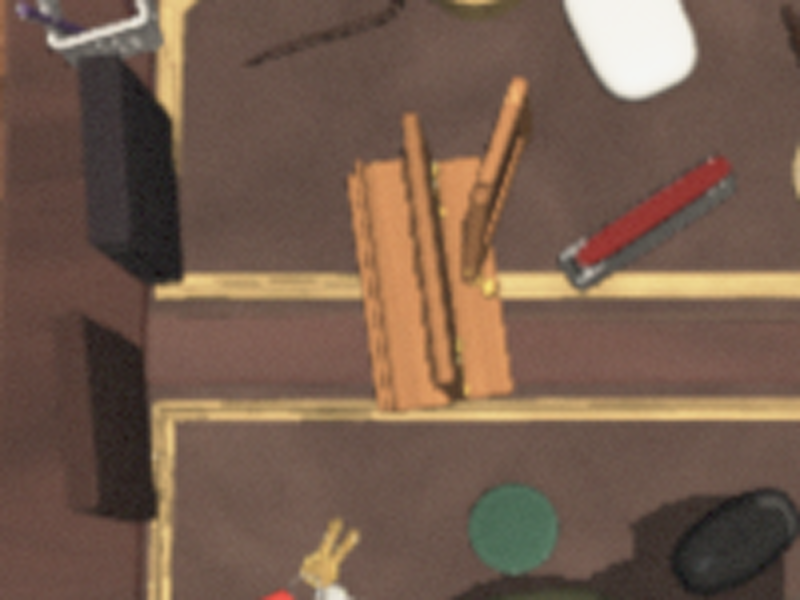

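View pics/sidecrop.png

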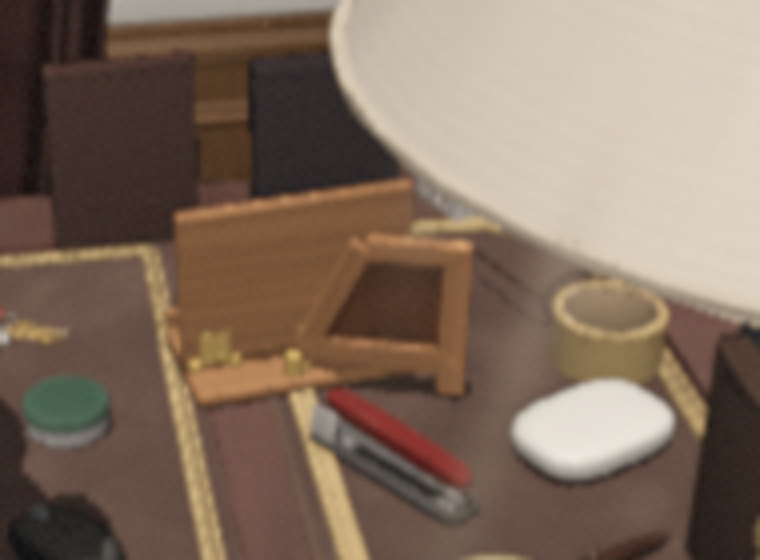

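```bash
python3 - <<'E'
from h import *
z=np.load("pics/top0.npz"); P=cloud("top",z["d"]); ok=z["d"]>0
def roi(b): 
    m=np.zeros((420,560),bool); m[b[2]:b[3],b[0]:b[1]]=1; return m&ok
def fit(name,m,zz=None):
    q=P[m]; 
    r=cv2.minAreaRect((q[:,:2]*1000).astype(np.float32)); 
    c=q[:,:2].mean(0); u,s,vt=np.linalg.svd(q[:,:2]-c,full_matrices=False); a=vt[0]
    e=(q[:,:2]-c)@vt.T; pc=np.percentile(e,[1,99],axis=0)
    print(name,len(q),"mean",c.round(4),"zmed",np.median(q[:,2]).round(4),"rect",np.round(r[0],1),np.round(r[1],1),round(r[2],2),"pca",np.degrees(np.arctan2(a[1],a[0])).round(2),"ext",pc.round(4).tolist(),"mid",(c+pc.mean(0)@vt).round(4))
Z=P[...,2]
fit("case1",roi((138,180,125,195))&(Z>.172)&(Z<.2))
fit("case2",roi((130,170,195,255))&(Z>.174)&(Z<.2))
fit("note",roi((340,415,172,262))&(Z>.008)&(Z<.017))
fit("stap top",roi((258,315,150,200))&(Z>.038)&(Z<.06))
fit("stap low",roi((258,315,150,200))&(Z>.012)&(Z<.06))
r=roi((205,262,130,228))
fit("board top",r&(Z>.146)&(Z<.17))
fit("leg top",r&(Z>.128)&(Z<.144)&(P[...,1]<.085))
fit("base",r&(Z>.009)&(Z<.02))
fit("ledge",r&(Z>.02)&(Z<.045)&(P[...,1]>.1))
v,u=np.nonzero(r&(Z>.125)); 
# side-view of volumes faces
z2=np.load("pics/side0.npz"); S=cloud("side",z2["d"])
for n,b in dict(c2=(245,276,150,185),c1=(294,316,148,178)).items():
    q=S[b[2]:b[3],b[0]:b[1]].reshape(-1,3); q=q[(q[:,2]>.02)&(q[:,2]<.18)]
    A=np.c_[q[:,0],np.ones(len(q))]; w=np.linalg.lstsq(A,q[:,1],rcond=None)[0]; res=q[:,1]-A@w; k=abs(res)<.008
    w=np.linalg.lstsq(A[k],q[k,1],rcond=None)[0]; print(n,w,k.mean(),q[k].mean(0))
# lamp shade extents
m=(Z>.2)&ok&(np.arange(560)[None]>330)&(np.arange(420)[:,None]<190)
q=P[m];print("lamp",q.min(0),q.max(0))
E
```

```text
case1 534 mean [0.6075 0.3281] zmed 0.1797 rect [607.6 329. ] [137.1  32. ] 4.47 pca -174.97 ext [[-0.0667, -0.0158], [0.0667, 0.0147]] mid [0.6075 0.3286]
case2 425 mean [0.4229 0.3415] zmed 0.1836 rect [422.9 342.5] [135.9  23.8] 6.43 pca -173.22 ext [[-0.066, -0.0119], [0.0661, 0.0106]] mid [0.4227 0.3421]
note 2992 mean [ 0.4675 -0.3394] zmed 0.0126 rect [ 461.5 -335.2] [232.1 275.4] 87.89 pca 175.38 ext [[-0.1234, -0.1065], [0.121, 0.104]] mid [ 0.4688 -0.3383]
stap top 278 mean [ 0.5882 -0.0556] zmed 0.0449 rect [590.6 -57.9] [ 21.4 140.1] 33.96 pca 124.28 ext [[-0.0716, -0.0109], [0.0643, 0.0099]] mid [ 0.5906 -0.0583]
stap low 357 mean [ 0.5856 -0.0537] zmed 0.0433 rect [585.5 -55.4] [126.2 116.9] 79.42 pca 124.3 ext [[-0.0743, -0.0162], [0.07, 0.0145]] mid [ 0.5876 -0.0549]
board top 304 mean [0.5411 0.1036] zmed 0.1579 rect [541.2  81.9] [192.5  76.9] 1.57 pca -172.63 ext [[-0.0949, -0.0072], [0.0954, 0.0061]] mid [0.5408 0.1041]
leg top 137 mean [0.6208 0.0546] zmed 0.1393 rect [621.3  55. ] [12.9 97.6] 71.18 pca 161.34 ext [[-0.0481, -0.0064], [0.0467, 0.0059]] mid [0.6215 0.0547]
base 661 mean [0.5353 0.0995] zmed 0.0153 rect [584.9 112.1] [307.6 170.1] 1.62 pca -168.96 ext [[-0.1043, -0.0609], [0.0974, 0.0779]] mid [0.537  0.1085]
ledge 825 mean [0.5367 0.1373] zmed 0.0287 rect [537.9 132.2] [196.9  69.1] 6.42 pca -172.19 ext [[-0.097, -0.0394], [0.0959, 0.0241]] mid [0.5383 0.1298]
c2 [0.11752511 0.28224408] 0.9712430426716141 [0.42381152 0.33205257 0.10344944]
c1 [0.08607978 0.26191934] 0.9770642201834863 [0.58388886 0.31218037 0.11789773]
lamp [ 0.4716814  -0.65804024  0.46791267] [ 0.89516433 -0.14279021  0.75338821]
```

```bash
python3 - <<'E'
from h import *
z=np.load("pics/top0.npz"); P=cloud("top",z["d"]); ok=z["d"]>0; Z=P[...,2]
m=np.zeros((420,560),np.uint8); b=(340,415,172,262)
s=np.s_[b[2]:b[3],b[0]:b[1]]
m[s]=(ok&(Z>.007)&(Z<.03)&(z["im"].max(-1)<70))[s]
m=cv2.morphologyEx(m,cv2.MORPH_OPEN,np.ones((7,7)))
n,l,st,c=cv2.connectedComponentsWithStats(m); k=1+st[1:,4].argmax()
q=P[l==k]; r=cv2.minAreaRect((q[:,:2]*1000).astype(np.float32)); print(len(q),r,cv2.boxPoints(r))
a=ok&(abs(P[...,0]-.166)<.12)&(abs(P[...,1]+.524)<.12)&(Z>.2); print("wrist top",np.percentile(Z[a],[5,50,95,99]))
a=ok&(Z>.2)&(P[...,0]<.45)
for y in np.arange(-.65,.1,.05):
    k=a&(abs(P[...,1]-y)<.025); 
    if k.sum(): print(round(y,2),np.percentile(P[k],[2,98],axis=0).round(2).tolist())
L=ok&(Z>.3)&(P[...,0]>.45); print("lamp rim"); 
q=P[L]; 
for h in np.arange(.45,.76,.04):
    k=abs(q[:,2]-h)<.02
    if k.sum()>20:print(round(h,2),q[k][:,:2].min(0).round(3),q[k][:,:2].max(0).round(3))
E
```

```text
1512 ((451.302001953125, -337.7928771972656), (193.22909545898438, 141.99786376953125), 13.983616828918457) [[ 340.39413 -292.2444 ]
 [ 374.70712 -430.03412]
 [ 562.20984 -383.34137]
 [ 527.89685 -245.55164]]
wrist top [0.45164824 0.52897518 0.54347207 0.54918731]
-0.55 [[0.11, -0.56, 0.5], [0.23, -0.53, 0.54]]
-0.5 [[0.11, -0.52, 0.43], [0.23, -0.48, 0.54]]
-0.45 [[0.1, -0.47, 0.46], [0.22, -0.43, 0.54]]
-0.4 [[0.1, -0.42, 0.49], [0.21, -0.38, 0.57]]
-0.35 [[0.1, -0.37, 0.54], [0.2, -0.33, 0.6]]
-0.3 [[0.1, -0.32, 0.57], [0.2, -0.28, 0.63]]
-0.25 [[0.08, -0.27, 0.6], [0.27, -0.23, 0.67]]
-0.2 [[0.07, -0.22, 0.66], [0.31, -0.18, 0.69]]
-0.15 [[0.07, -0.17, 0.63], [0.31, -0.13, 0.69]]
-0.1 [[0.21, -0.12, 0.44], [0.29, -0.08, 0.65]]
-0.05 [[-0.05, -0.07, 0.2], [0.28, -0.03, 0.47]]
0.0 [[-0.06, -0.02, 0.2], [0.28, 0.02, 0.35]]
0.05 [[-0.05, 0.03, 0.2], [0.27, 0.06, 0.22]]
lamp rim
0.49 [ 0.472 -0.658] [ 0.895 -0.143]
0.53 [ 0.496 -0.623] [ 0.876 -0.168]
0.57 [ 0.524 -0.602] [ 0.853 -0.195]
0.61 [ 0.554 -0.584] [ 0.827 -0.224]
0.65 [ 0.584 -0.556] [ 0.805 -0.254]
0.69 [ 0.616 -0.526] [ 0.782 -0.287]
0.73 [ 0.654 -0.49 ] [ 0.759 -0.325]
```

```bash
cat > plan.py <<'E'
from h import *
def down(yaw): return R.from_euler("xyz",[np.pi,0,np.radians(yaw)])
def plan(*wps):
    """wps: (pos, Rotation, rows). prints tool-frame rows of a straight interpolation from the measured pose"""
    s=robot.state(); p=s["tool_pos"]; r=R.from_euler("xyz",s["tcp_rot"]); out=[]
    for pos,rt,n in wps:
        pos=np.array(pos); p0,r0=p,r; w=(r0.inv()*rt).as_rotvec()
        for i in range(n):
            pn=p0+(pos-p0)*(i+1)/n; rn=r0*R.from_rotvec(w*(i+1)/n)
            row=np.r_[r.inv().apply(pn-p)/.06,(r.inv()*rn).as_rotvec()/np.pi].round(3)
            out.append((row+0.).tolist()); p=p+r.apply(row[:3]*.06); r=r*R.from_rotvec(row[3:]*np.pi)
    for k in range(0,len(out),10):
        o=out[k:k+10]; o+=[[0]*6]*(10-len(o)); print(str([o]).replace(" ",""))
    print("max",np.abs(out).max(0).round(3), len(out))
E
python3 - <<'E'
from plan import *
S=(.589,-.0565)
plan(((.42,-.16,.24),down(70),9),((*S,.13),down(124.3),6),((*S,.035),down(124.3),3))
E
```

```text
[[[0.652,-0.501,0.019,0.0,0.0,-0.032],[0.699,-0.432,0.019,0.0,0.0,-0.033],[0.74,-0.359,0.019,0.0,0.0,-0.032],[0.772,-0.282,0.019,0.0,0.0,-0.032],[0.796,-0.203,0.019,0.0,0.0,-0.033],[0.813,-0.12,0.018,0.0,0.0,-0.032],[0.821,-0.037,0.019,0.0,0.0,-0.033],[0.821,0.048,0.019,0.0,0.0,-0.032],[0.812,0.13,0.019,0.0,0.0,-0.032],[0.431,0.343,0.306,0.0,0.0,-0.05]]]
[[[0.371,0.405,0.306,0.0,0.0,-0.051],[0.302,0.46,0.306,0.0,0.0,-0.05],[0.227,0.502,0.306,0.0,0.0,-0.05],[0.145,0.531,0.305,0.0,0.0,-0.051],[0.059,0.547,0.306,0.0,0.0,-0.05],[-0.001,0.0,0.528,0.0,0.0,0.0],[0.0,-0.001,0.528,0.0,0.0,0.0],[-0.001,0.0,0.528,0.0,0.0,0.0],[0,0,0,0,0,0],[0,0,0,0,0,0]]]
max [0.821 0.547 0.528 0.    0.    0.051] 18
```

Request:
jog_arm([
  [[0.652,-0.501,0.019,0,0,-0.032],[0.699,-0.432,0.019,0,0,-0.033],[0.74,-0.359,0.019,0,0,-0.032],[0.772,-0.282,0.019,0,0,-0.032],[0.796,-0.203,0.019,0,0,-0.033],[0.813,-0.12,0.018,0,0,-0.032],[0.821,-0.037,0.019,0,0,-0.033],[0.821,0.048,0.019,0,0,-0.032],[0.812,0.13,0.019,0,0,-0.032],[0.431,0.343,0.306,0,0,-0.05]],
], hand=1)

```text
clock: 1.35
tool_pos: [0.4493, -0.1411, 0.2224]
tcp_rot: [3.139, 0.001, 1.384]
force: [0.2, -1.6, 0.4]
opening: 0.0853
grasp_force: 0.0
```

```bash
python3 - <<'E'
from plan import *
S=(.589,-.0565)
print(robot.state()["q"])
plan(((*S,.13),down(124.3),6),((*S,.035),down(124.3),3))
E
```

```text
[-5.56603361e-01  2.66696924e-01  1.55655480e+00  1.01246549e-04
  1.31611819e+00 -3.70289866e-01]
[[[0.303,0.337,0.257,0.0,0.0,-0.042],[0.256,0.375,0.257,0.0,0.0,-0.041],[0.206,0.404,0.257,0.0,0.0,-0.042],[0.151,0.427,0.257,0.0,0.0,-0.042],[0.094,0.444,0.257,0.0,0.0,-0.041],[0.035,0.452,0.257,0.0,0.001,-0.042],[-0.001,-0.001,0.528,0.0,0.0,0.0],[0.0,0.0,0.528,0.0,0.0,0.0],[-0.001,-0.001,0.528,0.0,0.0,0.0],[0,0,0,0,0,0]]]
max [0.303 0.452 0.528 0.    0.001 0.042] 9
```

Request:
jog_arm([
  [[0.303,0.337,0.257,0,0,-0.042],[0.256,0.375,0.257,0,0,-0.041],[0.206,0.404,0.257,0,0,-0.042],[0.151,0.427,0.257,0,0,-0.042],[0.094,0.444,0.257,0,0,-0.041],[0.035,0.452,0.257,0,0.001,-0.042],[0,0,0.528,0,0,0],[0,0,0.528,0,0,0],[0,0,0.528,0,0,0],[0,0,0,0,0,0]],
])

```text
clock: 2.6
tool_pos: [0.5869, -0.0585, 0.0322]
tcp_rot: [-3.139, -0.007, 2.163]
force: [0.3, -0.5, 1.4]
opening: 0.0857
grasp_force: 0.0
```

Request:
jog_arm([
  [[0,0,0,0,0,0],[0,0,0,0,0,0],[0,0,0,0,0,0],[0,0,0,0,0,0],[0,0,0,0,0,0],[0,0,0,0,0,0],[0,0,0,0,0,0],[0,0,0,0,0,0],[0,0,0,0,0,0],[0,0,0,0,0,0]],
], hand=0)

```text
clock: 3.85
tool_pos: [0.5888, -0.0589, 0.0351]
tcp_rot: [3.14, -0.002, 2.164]
force: [0.2, 0.9, 6.0]
opening: 0.0191
grasp_force: 58.7
```

```bash
python3 - <<'E'
from plan import *
z=robot.state()["tool_pos"][2]; print(robot.state())
p=robot.state()["tool_pos"]
plan(((p[0],p[1],z+.08),down(124.3),3),((.449,-.319,z+.07),down(14),11),((.449,-.319,z+.014),down(14),4))
E
```

```text
{'clock': 3.85, 'q': array([-0.30050553,  0.68031609,  1.45218914,  0.00277195,  1.00930818,
       -0.89490229]), 'joint_vel': array([0.00051805, 0.00023385, 0.00109186, 0.0002466 , 0.00089728,
       0.00130548]), 'joint_efforts': array([ -1.06022526, -49.76722956, -14.87813115,  -0.26809766,
         0.08682207,   0.08993205]), 'tool_pos': array([ 0.58880304, -0.05886589,  0.03510678]), 'tcp_rot': array([ 3.13990159e+00, -1.64124248e-03,  2.16371830e+00]), 'force': array([0.23655067, 0.91702943, 5.96316715]), 'moment': array([ 0.21005731, -0.10310065,  0.03260692]), 'grasp_force': 58.66949088871479, 'opening': 0.019132875716478925}
[[[0.001,0.001,-0.444,0.0,0.0,-0.001],[0.0,0.001,-0.445,0.0,0.0,0.0],[0.001,0.0,-0.444,0.001,-0.001,-0.001],[-0.206,-0.397,0.016,0.0,0.0,0.056],[-0.272,-0.355,0.016,0.0,0.0,0.055],[-0.33,-0.303,0.016,0.0,0.0,0.056],[-0.377,-0.241,0.016,0.0,0.0,0.056],[-0.413,-0.17,0.016,0.0,0.0,0.056],[-0.437,-0.096,0.016,0.0,0.0,0.055],[-0.447,-0.019,0.016,0.0,0.0,0.056]]]
[[[-0.444,0.059,0.016,0.0,0.0,0.056],[-0.426,0.136,0.016,0.0,0.0,0.056],[-0.396,0.208,0.016,0.001,0.0,0.055],[-0.354,0.274,0.015,0.0,0.0,0.056],[0.0,0.0,0.233,0.0,0.0,0.0],[0.001,0.0,0.234,0.0,0.0,0.0],[0.0,0.001,0.233,0.0,0.0,0.0],[0.0,0.0,0.234,0.0,0.001,0.0],[0,0,0,0,0,0],[0,0,0,0,0,0]]]
max [0.447 0.397 0.445 0.001 0.001 0.056] 18
```

Request:
jog_arm([
  [[0,0,-0.444,0,0,0],[0,0,-0.445,0,0,0],[0,0,-0.444,0,0,0],[-0.206,-0.397,0.016,0,0,0.056],[-0.272,-0.355,0.016,0,0,0.055],[-0.33,-0.303,0.016,0,0,0.056],[-0.377,-0.241,0.016,0,0,0.056],[-0.413,-0.17,0.016,0,0,0.056],[-0.437,-0.096,0.016,0,0,0.055],[-0.447,-0.019,0.016,0,0,0.056]],
])

```text
clock: 5.1
tool_pos: [0.4974, -0.2246, 0.1067]
tcp_rot: [-3.137, -0.001, 0.932]
force: [0.1, 0.2, -2.7]
opening: 0.0196
grasp_force: 59.5
```

Request:
jog_arm([
  [[-0.444,0.059,0.016,0,0,0.056],[-0.426,0.136,0.016,0,0,0.056],[-0.396,0.208,0.016,0,0,0.055],[-0.354,0.274,0.015,0,0,0.056],[0,0,0.2,0,0,0],[0,0,0.2,0,0,0],[0,0,0.2,0,0,0],[0,0,0,0,0,0],[0,0,0,0,0,0],[0,0,0,0,0,0]],
])

```text
clock: 6.35
tool_pos: [0.447, -0.3182, 0.0676]
tcp_rot: [-3.139, 0.0, 0.238]
force: [-0.2, -0.4, -1.7]
opening: 0.0198
grasp_force: 59.5
```

```bash
python3 - <<'E'
from h import *
print(robot.state())
im,d=grab("side","side1")
cv2.imwrite("pics/side1.png",cv2.resize(im[150:400,130:420],None,fx=2.7,fy=2.4)[...,::-1])
E
```

```text
{'clock': 6.35, 'q': array([-8.34826707e-01,  5.78923866e-01,  1.55161226e+00,  8.19872659e-04,
        1.01319243e+00,  4.97507955e-01]), 'joint_vel': array([-0.00144382, -0.00233667, -0.00041119,  0.0013465 , -0.00025292,
        0.000848  ]), 'joint_efforts': array([ 5.61074086e-02, -4.96174586e+01, -1.71384788e+01,  7.53102911e-03,
        4.34556059e-03, -2.17816305e-03]), 'tool_pos': array([ 0.44698256, -0.31822843,  0.0676369 ]), 'tcp_rot': array([-3.13938398e+00,  4.08872332e-04,  2.38027534e-01]), 'force': array([-0.23514736, -0.37150638, -1.74837776]), 'moment': array([-0.00098646,  0.03923327, -0.02449702]), 'grasp_force': 59.46024703793228, 'opening': 0.019759198062750203}
```

View pics/side1.png

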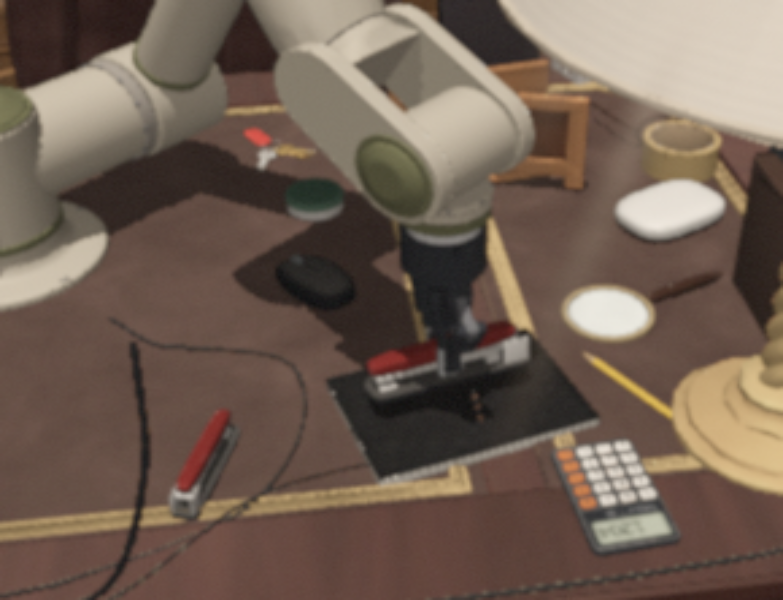

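The stapler hangs level over the notebook, near its far edge (crop 450,355). I'll shift it 12 mm further on, lower it and release.

Request:
jog_arm([
  [[0,0.1,0.0,0,0,0],[0,0.1,0.1,0,0,0],[0,0,0.1,0,0,0],[0,0,0.06,0,0,0],[0,0,0.04,0,0,0],[0,0,0.02,0,0,0],[0,0,0,0,0,0],[0,0,0,0,0,0],[0,0,0,0,0,0],[0,0,0,0,0,0]],
])

```text
clock: 7.65
tool_pos: [0.4495, -0.3298, 0.048]
tcp_rot: [-3.139, 0.001, 0.238]
force: [0.7, 0.6, -2.5]
opening: 0.0195
grasp_force: 59.5
```

Request:
jog_arm([
  [[0,0,0,0,0,0],[0,0,0,0,0,0],[0,0,0,0,0,0],[0,0,0,0,0,0],[0,0,0,0,0,0],[0,0,-0.2,0,0,0],[0,0,-0.4,0,0,0],[0,0,-0.4,0,0,0],[0,0,0,0,0,0],[0,0,0,0,0,0]],
], hand=1)

```text
clock: 8.9
tool_pos: [0.4494, -0.3297, 0.1076]
tcp_rot: [-3.138, 0.001, 0.238]
force: [-0.4, -0.3, -0.1]
opening: 0.0853
grasp_force: 0.0
```

```bash
python3 - <<'E'
from plan import *
print(robot.state()["tool_pos"],robot.state()["force"])
th=np.radians(7.4); xr=np.array([np.sin(th),-np.cos(th)]); pin=np.array([.5445,.0807])
def legpt(a,along,off): # a deg leg value; off toward push side (-swing)
    g=np.radians(7.4-a); e=np.array([np.cos(g),np.sin(g)]); s=np.array([np.sin(g),-np.cos(g)])
    return pin+along*e-off*s
a=26.1; p=legpt(a,.119,.006+.011+.012); print("approach",p)
print("board back gap",(p-np.array([.5411,.1065]))@xr)
yaw=71.3
plan(((.45,-.20,.12),down(25),3),((.50,-.02,.22),down(45),5),((*p,.22),down(yaw),4),((*p,.118),down(yaw),4))
E
```

```text
[ 0.44940539 -0.32968603  0.10756679] [-0.37573617 -0.33450781 -0.09774863]
approach [0.6665158  0.07001615]
board back gap 0.052332982533643504
[[[0.173,-0.7,-0.067,0.0,0.0,-0.021],[0.218,-0.686,-0.066,-0.001,0.0,-0.021],[0.264,-0.671,-0.069,0.0,0.0,-0.021],[0.404,-0.474,-0.333,0.0,0.0,-0.022],[0.436,-0.445,-0.334,0.0,0.0,-0.023],[0.466,-0.412,-0.333,0.0,0.0,-0.022],[0.494,-0.379,-0.334,0.0,0.0,-0.022],[0.519,-0.344,-0.333,0.0,0.0,-0.022],[0.756,0.225,-0.001,0.0,0.0,-0.037],[0.725,0.31,0.0,0.0,0.0,-0.036]]]
[[[0.685,0.391,-0.001,0.0,0.0,-0.037],[0.636,0.467,0.0,0.0,0.0,-0.036],[0.0,0.0,0.425,0.0,0.0,0.0],[0.0,0.001,0.425,0.0,0.0,0.0],[0.0,0.0,0.425,0.0,0.0,0.0],[0.0,0.001,0.425,0.0,0.0,0.0],[0,0,0,0,0,0],[0,0,0,0,0,0],[0,0,0,0,0,0],[0,0,0,0,0,0]]]
max [0.756 0.7   0.425 0.001 0.    0.037] 16
```

Request:
jog_arm([
  [[0.173,-0.7,-0.067,0,0,-0.021],[0.218,-0.686,-0.066,0,0,-0.021],[0.264,-0.671,-0.069,0,0,-0.021],[0.404,-0.474,-0.333,0,0,-0.022],[0.436,-0.445,-0.334,0,0,-0.023],[0.466,-0.412,-0.333,0,0,-0.022],[0.494,-0.379,-0.334,0,0,-0.022],[0.519,-0.344,-0.333,0,0,-0.022],[0.756,0.225,0,0,0,-0.037],[0.725,0.31,0,0,0,-0.036]],
], hand=0)

```text
clock: 10.15
tool_pos: [0.5844, 0.0255, 0.2202]
tcp_rot: [-3.138, -0.001, 1.018]
force: [0.3, -1.1, -0.4]
opening: -0.0003
grasp_force: 0.0
```

Request:
jog_arm([
  [[0.685,0.391,0,0,0,-0.037],[0.636,0.467,0,0,0,-0.036],[0,0,0,0,0,0],[0,0,0.425,0,0,0],[0,0,0.425,0,0,0],[0,0,0.425,0,0,0],[0,0,0.425,0,0,0],[0,0,0,0,0,0],[0,0,0,0,0,0],[0,0,0,0,0,0]],
])

```text
clock: 11.4
tool_pos: [0.6669, 0.0697, 0.1201]
tcp_rot: [-3.141, -0.003, 1.243]
force: [-0.1, 0.1, 0.1]
opening: 0.0002
grasp_force: 0.0
```

```bash
python3 - <<'E'
from plan import *
s=robot.state(); print(s["tool_pos"],s["force"],s["tcp_rot"])
pin=np.array([.5445,.0807])
def legpt(a,along,off):
    g=np.radians(7.4-a); e=np.array([np.cos(g),np.sin(g)]); t=np.array([np.sin(g),-np.cos(g)])
    return pin+along*e-off*t
w=[((*legpt(26.1,.119,.017),.118),down(71.3),2)]
for a in np.linspace(34,82,7): w.append(((*legpt(a,.119,.017),.118),down(97.4-a),1))
for a in [84,86,88,89,90]: w.append(((*legpt(a,.119,.017),.118),down(97.4-a),1))
plan(*w)
im,d=grab("side","side2"); cv2.imwrite("pics/side2.png",cv2.resize(im[130:330,230:480],None,fx=3,fy=3)[...,::-1])
E
```

```text
[0.66693647 0.06970292 0.12012236] [-0.0971332   0.14926322  0.12841787] [-3.14109478e+00 -2.56391086e-03  1.24274224e+00]
[[[-0.099,-0.004,0.017,0.0,0.0,0.0],[-0.098,-0.004,0.018,0.0,-0.001,-0.001],[-0.276,0.02,0.0,0.0,0.0,0.044],[-0.279,0.02,0.0,0.0,0.0,0.045],[-0.278,0.02,0.0,0.0,0.0,0.044],[-0.279,0.02,0.001,0.0,0.0,0.045],[-0.279,0.02,0.0,0.0,0.0,0.044],[-0.279,0.02,0.0,0.0,0.0,0.045],[-0.279,0.021,0.0,0.0,0.0,0.044],[-0.069,0.008,0.0,0.0,0.0,0.011]]]
[[[-0.069,0.009,0.0,0.0,0.0,0.011],[-0.07,0.009,0.0,0.0,0.0,0.011],[-0.034,0.004,0.0,0.0,0.0,0.006],[-0.035,0.005,0.0,0.0,0.0,0.005],[0,0,0,0,0,0],[0,0,0,0,0,0],[0,0,0,0,0,0],[0,0,0,0,0,0],[0,0,0,0,0,0],[0,0,0,0,0,0]]]
max [0.279 0.021 0.018 0.    0.001 0.045] 14
```

View pics/side2.png

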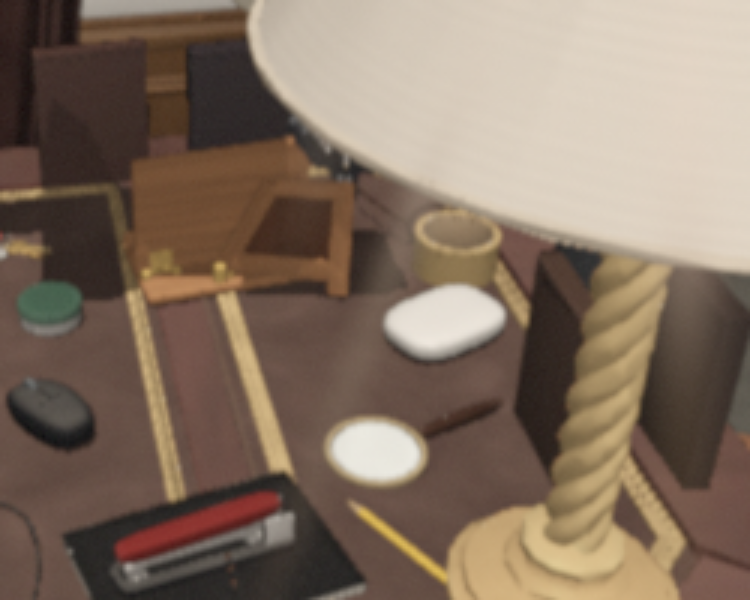

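Stapler lies flat and fully on the notebook (crop 200,540). The finger is behind the leg's free rail. Now the sweep.

Request:
jog_arm([
  [[-0.099,-0.004,0.017,0,0,0],[-0.098,-0.004,0.018,0,0,0],[-0.276,0.02,0,0,0,0.044],[-0.279,0.02,0,0,0,0.045],[-0.278,0.02,0,0,0,0.044],[-0.279,0.02,0,0,0,0.045],[-0.279,0.02,0,0,0,0.044],[-0.279,0.02,0,0,0,0.045],[-0.279,0.021,0,0,0,0.044],[-0.069,0.008,0,0,0,0.011]],
])

```text
clock: 12.7
tool_pos: [0.5875, -0.0314, 0.1168]
tcp_rot: [-3.139, 0.001, 0.23]
force: [1.0, 1.1, -0.0]
opening: -0.0
grasp_force: 0.0
```

Request:
jog_arm([
  [[-0.069,0.009,0,0,0,0.011],[-0.07,0.009,0,0,0,0.011],[-0.034,0.004,0,0,0,0.006],[0,0,0,0,0,0],[0,0,0,0,0,0],[0,0,0,0,0,0],[0,0,0,0,0,0],[0,0,0,0,0,0],[0,0,0,0,0,0],[0,0,0,0,0,0]],
])

```text
clock: 13.95
tool_pos: [0.5812, -0.0337, 0.1171]
tcp_rot: [-3.14, -0.007, 0.144]
force: [15.3, 3.1, -3.8]
opening: -0.0002
grasp_force: 0.0
```

```bash
python3 - <<'E'
from plan import *
s=robot.state(); print(s["tool_pos"],s["force"],s["tcp_rot"])
def meas():
    im,d=grab("side"); S=cloud("side",d); im2,d2=grab("top"); P=cloud("top",d2)
    for n,Q,dd in(("side",S,d),("top",P,d2)):
        m=(dd>0)&(Q[...,2]>.125)&(Q[...,2]<.145)&(Q[...,1]<.06)&(Q[...,1]>-.06)&(abs(Q[...,0]-.555)<.025)
        q=Q[m]; 
        if len(q)>20:
            A=np.c_[q[:,1],np.ones(len(q))]; w=np.linalg.lstsq(A,q[:,0],rcond=None)[0]
            print(n,len(q),"dx/dy",w,"angle",np.degrees(np.arctan2(-1,-w[0])),q.min(0),q.max(0))
meas()
E
```

```text
[ 0.58119519 -0.03373513  0.11713572] [15.29364051  3.07216109 -3.82451472] [-3.13960288 -0.00669098  0.14372687]
side 138 dx/dy [-0.1988532   0.55737902] angle -78.75326092627154 [ 0.54764867 -0.05270324  0.12508518] [0.57907359 0.04734074 0.14498463]
```

```bash
python3 - <<'E'
from plan import *
p=robot.state()["tool_pos"]
xr=np.array([np.sin(np.radians(7.4)),-np.cos(np.radians(7.4))]); b=np.array([.5408,.1041])
f=lambda o:b-o*xr
plan(((p[0]+.012,p[1],p[2]),down(8),1),((p[0]+.012,p[1],.235),down(8),3),((*f(.045),.235),down(97.4),10),((*f(.045),.135),down(97.4),4),((*f(.045),.135),down(97.4),2))
E
```

```text
[[[0.198,0.029,0.001,-0.001,-0.002,0.001],[0.0,0.001,-0.655,0.0,0.0,0.0],[0.001,0.0,-0.654,0.0,0.0,0.0],[0.0,0.001,-0.655,0.0,0.0,0.0],[-0.053,-0.315,0.0,0.0,0.0,-0.05],[-0.004,-0.319,-0.001,0.0,0.0,-0.049],[0.045,-0.316,0.0,0.0,0.0,-0.05],[0.095,-0.305,-0.001,0.0,0.0,-0.05],[0.14,-0.287,0.0,0.0,0.0,-0.049],[0.184,-0.261,0.0,0.0,0.0,-0.05]]]
[[[0.221,-0.23,-0.001,0.0,0.0,-0.049],[0.255,-0.193,0.0,0.0,0.0,-0.05],[0.281,-0.15,-0.001,0.0,0.0,-0.05],[0.301,-0.105,0.0,0.0,0.0,-0.049],[0.001,0.0,0.417,0.0,0.0,0.0],[0.0,0.0,0.416,0.0,0.0,0.0],[0.001,-0.001,0.417,0.0,0.0,0.0],[0.001,0.0,0.417,0.0,0.0,0.0],[0.0,0.0,0.0,0.0,0.0,0.0],[0.0,0.0,0.0,0.0,0.0,0.0]]]
max [0.301 0.319 0.655 0.001 0.002 0.05 ] 20
```

Request:
jog_arm([
  [[0.198,0.029,0,0,0,0],[0,0,-0.655,0,0,0],[0,0,-0.654,0,0,0],[0,0,-0.655,0,0,0],[-0.053,-0.315,0,0,0,-0.05],[-0.004,-0.319,0,0,0,-0.049],[0.045,-0.316,0,0,0,-0.05],[0.095,-0.305,0,0,0,-0.05],[0.14,-0.287,0,0,0,-0.049],[0.184,-0.261,0,0,0,-0.05]],
])

```text
clock: 15.3
tool_pos: [0.555, 0.0756, 0.2347]
tcp_rot: [-3.138, -0.001, 1.085]
force: [0.2, -0.4, -0.2]
opening: 0.0001
grasp_force: 0.0
```

Request:
jog_arm([
  [[0.221,-0.23,0,0,0,-0.049],[0.255,-0.193,0,0,0,-0.05],[0.281,-0.15,0,0,0,-0.05],[0.301,-0.105,0,0,0,-0.049],[0,0,0.417,0,0,0],[0,0,0.416,0,0,0],[0,0,0.417,0,0,0],[0,0,0.417,0,0,0],[0,0,0,0,0,0],[0,0,0,0,0,0]],
])

```text
clock: 16.55
tool_pos: [0.532, 0.1481, 0.1359]
tcp_rot: [-3.141, -0.003, 1.702]
force: [-0.6, 0.2, 1.0]
opening: 0.0001
grasp_force: 0.0
```

```bash
python3 - <<'E'
from h import *
s=robot.state();print(s["tool_pos"],s["tcp_rot"],s["force"],s["q"])
E
```

```text
[0.53199099 0.14810961 0.13589998] [-3.14148817e+00 -2.76288760e-03  1.70176811e+00] [-0.6343183   0.24818867  0.96114773] [ 0.05590043  0.49326869  1.46800937  0.00297052  1.18062756 -0.07620175]
```

Request:
jog_arm([
  [[-0.25,0,0,0,0,0],[-0.15,0,0,0,0,0],[-0.12,0,0,0,0,0],[-0.12,0,0,0,0,0],[-0.12,0,0,0,0,0],[-0.12,0,0,0,0,0],[-0.12,0,0,0,0,0],[-0.08,0,0,0,0,0],[0,0,0,0,0,0],[0,0,0,0,0,0]],
])

```text
clock: 17.8
tool_pos: [0.5399, 0.0839, 0.1348]
tcp_rot: [-3.14, -0.003, 1.702]
force: [-0.3, -0.5, 0.7]
opening: 0.0002
grasp_force: 0.0
```

```bash
python3 - <<'E'
from h import *
s=robot.state();print(s["tool_pos"],s["force"])
im,d=grab("side","side3"); cv2.imwrite("pics/side3.png",cv2.resize(im[100:280,200:440],None,fx=3,fy=3)[...,::-1])
E
```

```text
[0.5398777  0.08389977 0.13481195] [-0.27928583 -0.51875593  0.67764402]
```

View pics/side3.png

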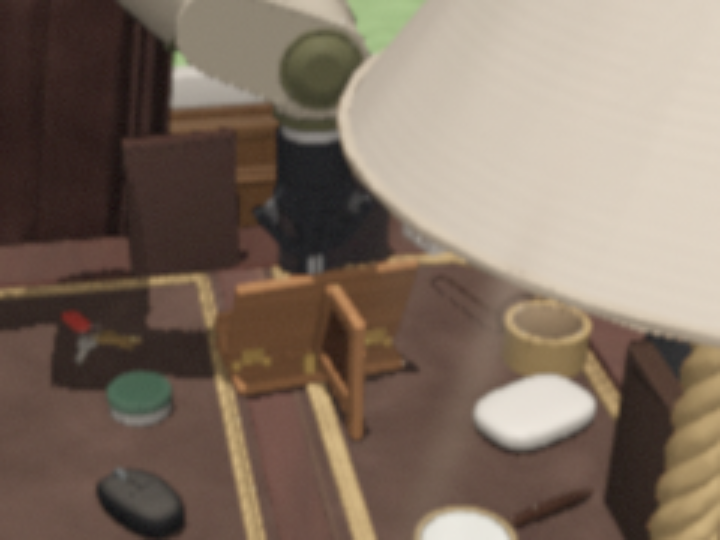

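The leg points straight back (355,380) and the board is leaning onto its top (320,280). I'll push a little more to make sure, then back away.

Request:
jog_arm([
  [[-0.05,0,0,0,0,0],[-0.05,0,0,0,0,0],[-0.05,0,0,0,0,0],[0,0,0,0,0,0],[0,0,0,0,0,0],[0,0,0,0,0,0],[0,0,0,0,0,0],[0,0,0,0,0,0],[0,0,0,0,0,0],[0,0,0,0,0,0]],
])

```text
clock: 19.1
tool_pos: [0.5407, 0.0772, 0.1347]
tcp_rot: [-3.141, -0.008, 1.702]
force: [-0.5, 15.5, -0.6]
opening: 0.0
grasp_force: 6.4
```

```bash
python3 - <<'E'
from plan import *
s=robot.state();print(s["tool_pos"],s["force"])
p=s["tool_pos"]; a=(p[0]-.129*.05,p[1]+.05)
C=(.6075,.3287)
plan(((*a,.15),down(97.4),2),((.56,.22,.255),down(97),3),((*C,.255),down(95),3),((*C,.255),down(95),2))
E
```

```text
[0.54068964 0.07721651 0.13470164] [-0.48162039 15.45259545 -0.55714474]
[[[0.421,0.001,-0.124,0.0,-0.001,0.0],[0.421,0.001,-0.126,0.0,-0.001,0.001],[0.494,0.207,-0.583,0.0,0.0,0.001],[0.494,0.206,-0.582,0.0,0.0,0.0],[0.495,0.206,-0.583,0.0,0.0,0.001],[0.567,0.335,0.0,0.0,0.0,0.004],[0.572,0.328,0.001,0.0,0.0,0.003],[0.574,0.323,0.0,0.0,0.0,0.004],[0.0,0.0,0.0,0.0,0.0,0.0],[0.0,0.0,0.0,0.0,0.0,0.0]]]
max [0.574 0.335 0.583 0.    0.001 0.004] 10
```

```bash
python3 - <<'E'
from plan import *
s=robot.state(); p=s["tool_pos"]; a=(p[0]-.129*.05,p[1]+.05)
C=(.6075,.3287)
plan(((*a,.15),down(97.4),2),((.56,.22,.255),down(130),4),((*C,.255),down(185),6),((*C,.255),down(185),2))
E
```

```text
[[[0.421,0.001,-0.124,0.0,-0.001,0.0],[0.421,0.001,-0.126,0.0,-0.001,0.001],[0.37,0.155,-0.437,0.0,0.0,-0.045],[0.345,0.207,-0.437,0.0,0.0,-0.046],[0.312,0.253,-0.437,0.0,0.0,-0.045],[0.272,0.295,-0.437,0.0,-0.001,-0.045],[0.147,0.295,0.0,0.0,0.0,-0.051],[0.098,0.315,-0.001,0.0,0.0,-0.051],[0.047,0.326,0.0,0.0,0.0,-0.051],[-0.006,0.329,0.0,0.0,0.0,-0.051]]]
[[[-0.059,0.324,0.0,0.0,0.0,-0.051],[-0.11,0.311,-0.001,0.0,0.0,-0.051],[0.0,0.0,0.0,0.0,0.0,0.0],[0.0,0.0,0.0,0.0,0.0,0.0],[0,0,0,0,0,0],[0,0,0,0,0,0],[0,0,0,0,0,0],[0,0,0,0,0,0],[0,0,0,0,0,0],[0,0,0,0,0,0]]]
max [0.421 0.329 0.437 0.    0.001 0.051] 14
```

Request:
jog_arm([
  [[0.421,0,-0.124,0,0,0],[0.421,0,-0.126,0,0,0],[0.37,0.155,-0.437,0,0,-0.045],[0.345,0.207,-0.437,0,0,-0.046],[0.312,0.253,-0.437,0,0,-0.045],[0.272,0.295,-0.437,0,0,-0.045],[0.147,0.295,0,0,0,-0.051],[0.098,0.315,0,0,0,-0.051],[0.047,0.326,0,0,0,-0.051],[-0.006,0.329,0,0,0,-0.051]],
], hand=1)

```text
clock: 20.35
tool_pos: [0.5918, 0.2906, 0.2551]
tcp_rot: [3.139, -0.002, 2.916]
force: [0.1, -0.5, 0.0]
opening: 0.0853
grasp_force: 0.0
```

Request:
jog_arm([
  [[-0.059,0.324,0,0,0,-0.051],[-0.11,0.311,0,0,0,-0.051],[0,0,0,0,0,0],[0,0,0.3,0,0,0],[0,0,0.3,0,0,0],[0,0,0.3,0,0,0],[0,0,0.3,0,0,0],[0,0,0.3,0,0,0],[0,0,0,0,0,0],[0,0,0,0,0,0]],
])

```text
clock: 21.6
tool_pos: [0.6074, 0.3263, 0.1663]
tcp_rot: [3.139, -0.0, -3.053]
force: [0.2, 0.1, -0.8]
opening: 0.0854
grasp_force: 0.0
```

```bash
python3 - <<'E'
from plan import *
s=robot.state();print(s["tool_pos"],s["tcp_rot"],s["force"],s["q"])
im,d=grab("top","top4"); grab("side","side4")
cv2.imwrite("pics/top4.png",cv2.resize(im[110:260,120:320],None,fx=4,fy=4,interpolation=cv2.INTER_CUBIC)[...,::-1])
E
```

```text
[0.60738548 0.3263327  0.16626816] [ 3.13854238e+00 -7.61686978e-05 -3.05336610e+00] [ 0.22819845  0.1415961  -0.76781515] [ 0.32072329  0.68880628  0.98929217  0.00300323  1.46286599 -1.33862205]
```

View pics/top4.png

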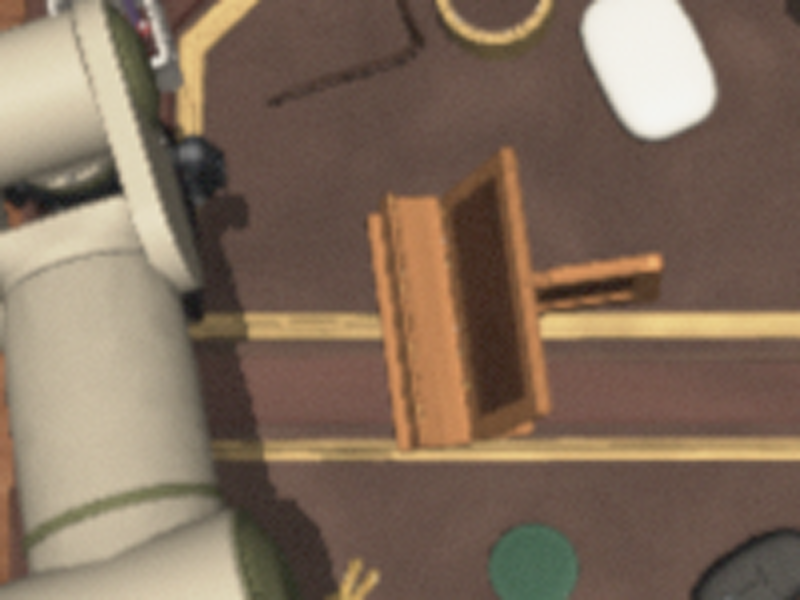

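```bash
python3 - <<'E'
from plan import *
z=np.load("pics/top4.npz"); P=cloud("top",z["d"]); ok=z["d"]>0
th=np.radians(7.4); xr=np.array([np.sin(th),-np.cos(th)]); yr=np.array([np.cos(th),np.sin(th)]); o=np.array([.5411,.1065])
m=np.zeros((420,560),bool); m[140:228,205:265]=1; m&=ok&(P[...,2]>.01)
q=P[m]; u=(q[:,:2]-o)@xr; v=(q[:,:2]-o)@yr; h=q[:,2]
for a in np.arange(-.08,.09,.006):
    k=(u>=a)&(u<a+.006)&(abs(v)<.1)
    if k.sum()>5: print(round(a+.003,3),k.sum(),"z",np.percentile(h[k],[10,50,90]).round(4),"v",np.percentile(v[k],[1,99]).round(4))
# board face plane
k=(abs(v)<.08)&(u>.0)&(u<.045)&(h>.06)&(h<.13)
A=np.c_[u[k],v[k],np.ones(k.sum())]; w=np.linalg.lstsq(A,h[k],rcond=None)[0]; r=h[k]-A@w
for _ in range(3):
    kk=abs(r)<.006; w=np.linalg.lstsq(A[kk],h[k][kk],rcond=None)[0]; r=h[k]-A@w
print("board h=",w,kk.mean(),"lean",np.degrees(np.arctan(1/w[0])),"yaw err",np.degrees(w[1]/w[0]))
k=(abs(v)<.08)&(u>-.045)&(u<-.012)
A=np.c_[u[k],v[k],np.ones(k.sum())]; w=np.linalg.lstsq(A,h[k],rcond=None)[0]; r=h[k]-A@w
for _ in range(3):
    kk=abs(r)<.004; w=np.linalg.lstsq(A[kk],h[k][kk],rcond=None)[0]; r=h[k]-A@w
print("ledge h=",w,kk.mean(),"tilt",np.degrees(np.arctan(w[0])))
# top edge
k=(h>.138)&(u>.03)&(u<.09); r=cv2.minAreaRect((q[k][:,:2]*1000).astype(np.float32)); print("top edge",r,np.median(h[k]))
e=q[k][:,:2]; c=e.mean(0); vt=np.linalg.svd(e-c)[2]; print(np.degrees(np.arctan2(*vt[0][::-1])),((e-o)@yr).min(),((e-o)@yr).max())
E
```

```text
-0.059 104 z [0.0121 0.0158 0.0199] v [-0.0925  0.091 ]
-0.053 92 z [0.0121 0.016  0.0211] v [-0.0934  0.0881]
-0.047 72 z [0.0432 0.0485 0.0535] v [-0.0946  0.0939]
-0.041 110 z [0.0527 0.0587 0.0647] v [-0.0978  0.0921]
-0.035 160 z [0.041  0.0536 0.0652] v [-0.0957  0.0952]
-0.029 133 z [0.0375 0.0421 0.0466] v [-0.0959  0.0937]
-0.023 124 z [0.0337 0.0389 0.0434] v [-0.0955  0.0934]
-0.017 126 z [0.0318 0.0364 0.0408] v [-0.0958  0.0933]
-0.011 124 z [0.0281 0.0335 0.0379] v [-0.0965  0.098 ]
-0.005 126 z [0.018  0.0293 0.0349] v [-0.0947  0.0938]
0.001 106 z [0.03   0.0362 0.0419] v [-0.0952  0.0961]
0.007 107 z [0.0428 0.0498 0.0558] v [-0.0971  0.0911]
0.013 115 z [0.0577 0.0622 0.0694] v [-0.0958  0.0953]
0.019 118 z [0.0681 0.0754 0.0825] v [-0.0964  0.0939]
0.025 120 z [0.0817 0.0884 0.0942] v [-0.0949  0.0939]
0.031 130 z [0.0932 0.101  0.1061] v [-0.0966  0.0941]
0.037 127 z [0.1074 0.1142 0.121 ] v [-0.0956  0.0965]
0.043 137 z [0.1192 0.127  0.1333] v [-0.0963  0.092 ]
0.049 134 z [0.1314 0.1383 0.1447] v [-0.0961  0.0951]
0.055 141 z [0.142  0.1463 0.1504] v [-0.0951  0.0963]
0.061 117 z [0.1379 0.1441 0.1484] v [-0.0932  0.0939]
0.067 27 z [0.0231 0.0871 0.1373] v [-0.033   0.0072]
0.073 23 z [0.0287 0.094  0.1358] v [-0.0049  0.0056]
0.079 23 z [0.0433 0.1047 0.1411] v [-0.005  0.065]
0.085 23 z [0.0424 0.1004 0.1426] v [-0.0048  0.006 ]
0.091 23 z [0.0339 0.0929 0.1431] v [-0.0164  0.0049]
board h= [2.10646529 0.0210584  0.03641006] 0.9612546125461254 lean 25.39504440158333 yaw err 0.5727876683700983
ledge h= [-0.74575711 -0.00500656  0.02305121] 0.5189003436426117 tilt -36.71399658587608
top edge ((551.9220581054688, 38.716304779052734), (194.34136962890625, 42.51283645629883), 8.131503105163574) 0.14438417289953753
-172.1770395538671 -0.09532314887985015 0.09901801980630334
```

Request:
jog_arm([
  [[0,0,0,0,0,0],[0,0,0,0,0,0],[0,0,0,0,0,0],[0,0,0,0,0,0],[0,0,0,0,0,0],[0,0,0,0,0,0],[0,0,0,0,0,0],[0,0,0,0,0,0],[0,0,0,0,0,0],[0,0,0,0,0,0]],
], hand=0)

```text
clock: 22.95
tool_pos: [0.6072, 0.3268, 0.1655]
tcp_rot: [3.138, -0.001, -3.052]
force: [0.5, 2.1, 3.7]
opening: 0.0293
grasp_force: 60.2
```

```bash
cat >> plan.py <<'E'
th=np.radians(7.8); al=.436
XR=np.array([np.sin(th),-np.cos(th),0]); YR=np.array([np.cos(th),np.sin(th),0]); UP=np.array([0,0,1.])
X=np.cos(al)*XR-np.sin(al)*UP; B=np.sin(al)*XR+np.cos(al)*UP
L=np.array([.5411,.1065,0])-.0026*XR+.0297*UP
RT=R.from_matrix(np.c_[-YR,-X,-B])
def seat(gx,gz,h=.1655): return L-(.015+gx)*X+(h+gz)*B
E
python3 - <<'E'
from plan import *
p=robot.state()["tool_pos"]
print(seat(0,0),seat(.007,.06))
plan(((p[0],p[1],.27),down(185),4),((.57,.20,.275),down(186.5),4),(seat(.007,.06),RT,8),(seat(.006,.012),RT,4))
E
```

```text
[0.54838749 0.05330006 0.18605193] [0.55096525 0.03448191 0.24339504]
[[[0.0,0.001,-0.435,0.0,0.0,0.0],[0.001,0.002,-0.436,0.0,0.0,0.0],[0.0,0.001,-0.435,0.001,0.0,0.001],[0.0,0.0,-0.436,0.0,0.0,0.0],[0.201,-0.513,-0.021,0.0,0.0,-0.002],[0.203,-0.511,-0.02,0.0,0.0,-0.002],[0.207,-0.51,-0.021,0.0,0.0,-0.002],[0.21,-0.509,-0.021,0.0,0.0,-0.002],[0.078,-0.338,0.066,-0.017,0.0,-0.001],[0.079,-0.341,0.048,-0.018,0.0,-0.001]]]
[[[0.08,-0.343,0.028,-0.017,0.001,-0.001],[0.081,-0.344,0.011,-0.017,0.0,-0.001],[0.082,-0.344,-0.008,-0.018,0.0,-0.001],[0.084,-0.342,-0.028,-0.017,0.0,-0.001],[0.084,-0.34,-0.045,-0.017,0.0,-0.001],[0.085,-0.337,-0.064,-0.018,0.0,-0.001],[0.0,-0.004,0.2,0.0,0.0,0.0],[0.001,-0.005,0.2,0.0,0.0,0.0],[0.0,-0.004,0.2,0.0,0.0,0.0],[0.0,-0.004,0.2,0.0,0.0,0.0]]]
max [0.21  0.513 0.436 0.018 0.001 0.002] 20
```

Request:
jog_arm([
  [[0,0,-0.435,0,0,0],[0,0.002,-0.436,0,0,0],[0,0,-0.435,0,0,0],[0,0,-0.436,0,0,0],[0.201,-0.513,-0.021,0,0,-0.002],[0.203,-0.511,-0.02,0,0,-0.002],[0.207,-0.51,-0.021,0,0,-0.002],[0.21,-0.509,-0.021,0,0,-0.002],[0.078,-0.338,0.066,-0.017,0,-0.001],[0.079,-0.341,0.048,-0.018,0,-0.001]],
])

```text
clock: 24.2
tool_pos: [0.5651, 0.1574, 0.2655]
tcp_rot: [3.027, -0.003, -3.02]
force: [-0.8, -0.3, -2.3]
opening: 0.0289
grasp_force: 59.9
```

Request:
jog_arm([
  [[0.08,-0.343,0.028,-0.017,0,-0.001],[0.081,-0.344,0.011,-0.017,0,-0.001],[0.082,-0.344,-0.008,-0.018,0,-0.001],[0.084,-0.342,-0.028,-0.017,0,-0.001],[0.084,-0.34,-0.045,-0.017,0,-0.001],[0.085,-0.337,-0.064,-0.018,0,-0.001],[0,0,0,0,0,0],[0,0,0,0,0,0],[0,0,0,0,0,0],[0,0,0,0,0,0]],
])

```text
clock: 25.45
tool_pos: [0.5518, 0.0348, 0.2425]
tcp_rot: [2.702, 0.004, -3.001]
force: [0.9, -0.1, -2.2]
opening: 0.029
grasp_force: 60.0
```

```bash
python3 - <<'E'
from plan import *
s=robot.state();print(s["tool_pos"],s["tcp_rot"],s["force"],s["q"])
plan((seat(.007,.06),RT,1),(seat(.006,.010),RT,5))
im,d=grab("top","top5"); P=cloud("top",d); im2,d2=grab("side","side5")
cv2.imwrite("pics/c5.png",np.hstack([cv2.resize(im[110:270,170:330],(400,400)),cv2.resize(im2[90:250,210:370],(400,400))])[...,::-1])
# case front(left) face points in board frame
q=P[130:230,190:270].reshape(-1,3); q=q[q[:,2]>.02]; w=(q-L); c=np.c_[w@X,w@YR,w@B]
k=(c[:,0]<-.028)&(c[:,0]>-.07)&(c[:,2]>.07)&(c[:,2]<.20)
print(k.sum(),np.percentile(c[k],[2,50,98],axis=0))
for b in np.arange(.05,.26,.02):
    j=k&(abs(c[:,2]-b)<.01)
    if j.sum()>10: print(round(b,2),j.sum(),np.median(c[j,0]).round(4),np.percentile(c[j,1],[3,97]).round(4))
E
```

```text
[0.5518376  0.03482809 0.24246502] [ 2.70246575  0.004376   -3.00096331] [ 0.9117949  -0.09462155 -2.15074571] [-0.32377084  0.43670575  1.29677497  0.39214257  1.60861585 -2.06108179]
[[[0.015,0.003,-0.016,0.001,0.001,0.002],[0.0,-0.003,0.167,0.0,0.0,0.0],[0.0,-0.004,0.166,0.0,0.0,0.0],[0.0,-0.003,0.167,0.0,0.0,0.0],[-0.001,-0.003,0.167,0.0,0.0,0.0],[0.0,-0.003,0.167,0.0,0.0,0.0],[0,0,0,0,0,0],[0,0,0,0,0,0],[0,0,0,0,0,0],[0,0,0,0,0,0]]]
max [0.015 0.004 0.167 0.001 0.001 0.002] 6
843 [[-0.03984482 -0.06549811  0.07309067]
 [-0.03742908 -0.00338492  0.13676307]
 [-0.0334898   0.06671555  0.19622347]]
0.07 60 -0.0382 [-0.0653  0.0604]
0.09 123 -0.0379 [-0.0642  0.0643]
0.11 130 -0.0378 [-0.0641  0.0658]
0.13 130 -0.0375 [-0.0656  0.0655]
0.15 144 -0.0372 [-0.0641  0.0661]
0.17 139 -0.0371 [-0.064   0.0628]
0.19 117 -0.0369 [-0.0655  0.0659]
```

View pics/c5.png

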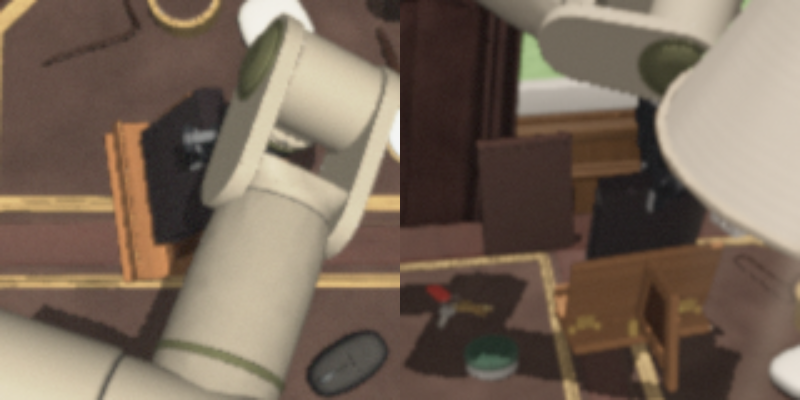

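The tilted volume (left panel 185,165) hangs parallel to the board, centred, with a 7 mm gap. Lowering it.

Request:
jog_arm([
  [[0.015,0.003,-0.016,0.001,0.001,0.002],[0,-0.003,0.167,0,0,0],[0,-0.004,0.166,0,0,0],[0,-0.003,0.167,0,0,0],[0,-0.003,0.167,0,0,0],[0,-0.003,0.167,0,0,0],[0,0,0.08,0,0,0],[0,0,0,0,0,0],[0,0,0,0,0,0],[0,0,0,0,0,0]],
])

```text
clock: 26.8
tool_pos: [0.5481, 0.0558, 0.1934]
tcp_rot: [2.705, -0.001, -3.007]
force: [-0.3, -0.5, -1.1]
opening: 0.0292
grasp_force: 60.0
```

```bash
python3 - <<'E'
from plan import *
s=robot.state();p=s["tool_pos"];f=s["force"];w=p-seat(0,0)
print("gap x,y,z mm",1e3*np.array([-w@X,w@YR,w@B]),"f",f,f@X,f@B, (R.from_euler("xyz",s["tcp_rot"]).inv()*RT).as_rotvec())
E
```

```text
gap x,y,z mm [5.33604708 0.06725247 5.60944874] f [-0.32841488 -0.49886226 -1.08077273] 0.8640364770173852 -0.7897587533902698 [ 0.00016893 -0.00021528 -0.00135736]
```

Request:
jog_arm([
  [[0,-0.03,0,0,0,0],[0,-0.03,0,0,0,0],[0,-0.02,0,0,0,0],[0,0,0.03,0,0,0],[0,0,0.02,0,0,0],[0,0,0,0,0,0],[0,0,0,0,0,0],[0,0,0,0,0,0],[0,0,0,0,0,0],[0,0,0,0,0,0]],
])

```text
clock: 28.05
tool_pos: [0.5484, 0.0528, 0.1884]
tcp_rot: [2.705, -0.001, -3.006]
force: [-0.6, -0.3, -2.0]
opening: 0.0294
grasp_force: 60.0
```

```bash
cat > chk.py <<'E'
from plan import *
s=robot.state();p=s["tool_pos"];f=s["force"];w=p-seat(0,0)
print("gap x,y,z mm",1e3*np.array([-w@X,w@YR,w@B]),"f",f,f@X,f@B)
E
python3 chk.py
```

```text
gap x,y,z mm [ 0.54871083 -0.04765232  2.32146886] f [-0.63969033 -0.30978851 -1.96083955] 1.0276109976484165 -1.684444766240423
```

Request:
jog_arm([
  [[0,-0.01,0,0,0,0],[0,-0.01,0,0,0,0],[0,0,0.01,0,0,0],[0,0,0.01,0,0,0],[0,0,0.005,0,0,0],[0,0,0,0,0,0],[0,0,0,0,0,0],[0,0,0,0,0,0],[0,0,0,0,0,0],[0,0,0,0,0,0]],
])

```text
clock: 29.3
tool_pos: [0.5485, 0.0525, 0.1866]
tcp_rot: [2.705, -0.001, -3.006]
force: [0.6, 3.6, 1.2]
opening: 0.0292
grasp_force: 60.3
```

```bash
python3 chk.py
```

```text
gap x,y,z mm [-0.54637202  0.02112627  0.8493801 ] f [0.59056834 3.55530108 1.24464567] -3.645863186951724 -0.32551728741738506
```

Request:
jog_arm([
  [[0,0,0.005,0,0,0],[0,0,0.005,0,0,0],[0,0,0,0,0,0],[0,0,0,0,0,0],[0,0,0,0,0,0],[0,0,0,0,0,0],[0,0,0,0,0,0],[0,0,0,0,0,0],[0,0,0,0,0,0],[0,0,0,0,0,0]],
])

```text
clock: 30.55
tool_pos: [0.5484, 0.0526, 0.186]
tcp_rot: [2.705, -0.001, -3.006]
force: [-0.9, 3.7, 3.0]
opening: 0.0294
grasp_force: 60.5
```

```bash
python3 chk.py
```

```text
gap x,y,z mm [-0.61616367 -0.04421571  0.23271132] f [-0.90158439  3.69276985  3.00965862] -4.698277023823609 1.1313344823921259
```

The volume touches both board and ledge lightly, so I'll release it and retract along the board.

Request:
jog_arm([
  [[0,0,0,0,0,0],[0,0,0,0,0,0],[0,0,0,0,0,0],[0,0,0,0,0,0],[0,0,0,0,0,0],[0,0,-0.1,0,0,0],[0,0,-0.3,0,0,0],[0,0,-0.4,0,0,0],[0,0,-0.4,0,0,0],[0,0,0,0,0,0]],
], hand=1)

```text
clock: 31.8
tool_pos: [0.5532, 0.0218, 0.2525]
tcp_rot: [2.707, 0.002, -3.007]
force: [-0.1, -0.2, -0.4]
opening: 0.0853
grasp_force: 0.0
```

```bash
python3 - <<'E'
from plan import *
p=robot.state()["tool_pos"]
plan((p+[-.14,.03,.10],down(187.8),9))
E
```

```text
[[[0.249,0.16,-0.131,0.015,0.0,0.0],[0.249,0.153,-0.137,0.016,0.0,0.0],[0.249,0.146,-0.146,0.015,0.0,0.0],[0.25,0.139,-0.152,0.016,0.0,0.0],[0.249,0.131,-0.159,0.015,0.0,0.0],[0.249,0.124,-0.165,0.015,0.0,0.0],[0.249,0.116,-0.171,0.016,0.0,0.0],[0.249,0.107,-0.176,0.015,0.001,-0.001],[0.25,0.099,-0.18,0.015,0.0,0.0],[0,0,0,0,0,0]]]
max [0.25  0.16  0.18  0.016 0.001 0.001] 9
```

Request:
jog_arm([
  [[0.249,0.16,-0.131,0.015,0,0],[0.249,0.153,-0.137,0.016,0,0],[0.249,0.146,-0.146,0.015,0,0],[0.25,0.139,-0.152,0.016,0,0],[0.249,0.131,-0.159,0.015,0,0],[0.249,0.124,-0.165,0.015,0,0],[0.249,0.116,-0.171,0.016,0,0],[0.249,0.107,-0.176,0.015,0,0],[0.25,0.099,-0.18,0.015,0,0],[0,0,0,0,0,0]],
])

```text
clock: 33.05
tool_pos: [0.4123, 0.0531, 0.3517]
tcp_rot: [3.139, -0.0, -3.005]
force: [-0.1, -0.8, -0.5]
opening: 0.0855
grasp_force: 0.0
```

```bash
python3 - <<'E'
from plan import *
s=robot.state();print(s["tool_pos"],s["force"])
im,d=grab("top","top6"); P=cloud("top",d); im2,d2=grab("side","side6")
cv2.imwrite("pics/c6.png",np.hstack([cv2.resize(im[110:270,130:290],(400,400)),cv2.resize(im2[110:310,210:410],(400,400))])[...,::-1])
q=P[120:230,190:275].reshape(-1,3); q=q[q[:,2]>.02]; w=(q-L); c=np.c_[w@X,w@YR,w@B]
k=(c[:,0]<-.02)&(c[:,0]>-.045)&(c[:,2]>.03)&(c[:,2]<.20)
for b in np.arange(.03,.22,.02):
    j=k&(abs(c[:,2]-b)<.01)
    if j.sum()>10: print(round(b,2),j.sum(),np.median(c[j,0]).round(4),np.percentile(c[j,1],[2,98]).round(4))
A=np.c_[c[k][:,1:],np.ones(k.sum())]; print(np.linalg.lstsq(A,c[k,0],rcond=None)[0])
t=(c[:,2]>.17)&(c[:,2]<.2)&(c[:,0]>-.03)&(c[:,0]<0)&(abs(c[:,1])<.06); print("top h",t.sum(),np.median(c[t,2]))
E
```

```text
[0.41228745 0.05305516 0.35172864] [-0.05741479 -0.78915478 -0.50500858]
0.03 20 -0.0299 [0.0186 0.0651]
0.05 48 -0.0296 [0.0145 0.0677]
0.07 47 -0.0295 [0.0107 0.0671]
0.09 61 -0.0296 [0.0021 0.0657]
0.11 71 -0.0294 [-0.0025  0.0664]
0.13 74 -0.0295 [-0.0099  0.0665]
0.15 83 -0.0294 [-0.014   0.0661]
0.17 145 -0.0281 [-0.0212  0.0663]
0.19 52 -0.0249 [-0.0253  0.0671]
[ 0.00243943  0.0250439  -0.03179766]
top h 333 0.1792538485630022
```

View pics/c6.png

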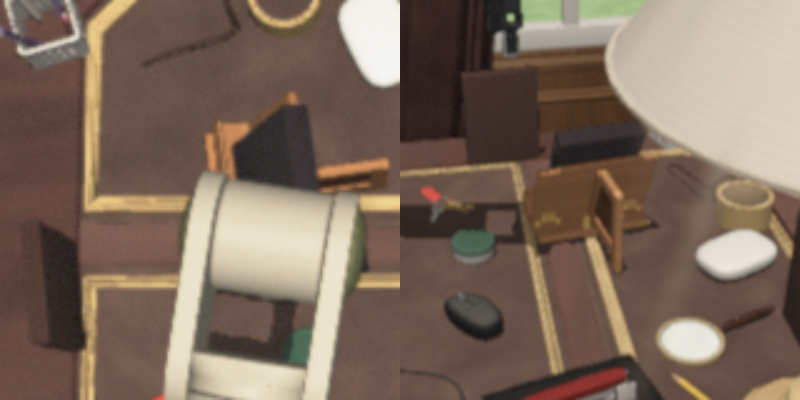

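The volume sits flush on the board (front face 29.6 mm out, top at 179 mm) and is centred. The thin volume still stands, the leg is at its stop and the stapler is on the notebook.

```bash
python3 -c "
from station import workorder
print(workorder.finish_job())"
```

```text
the job is handed in; nothing more can be done
None
```

The job is handed in at about 33 s. The stapler is flat on the notebook, the prop leg is at its stop with the board leaning on it, and the thick volume sits square and centred on the ledge; the thin one still stands.

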